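# Tug-test the flasks in an orbital shaker's clamps

### The job

Before the shaker is started, check that its three flask clamps hold: working from left to right as seen from the robot, take each conical flask by its cap and pull straight up with a slowly rising force; if it stays put, stop at about 15 N (never more than 25 N) and let it go where it is. A flask that comes out of its clamp must not be shaken: lift it clear, stand it gently upright in the grey tray and go on with the rest. Leave the other things on the bench alone.

Things in the scene. Friction and masses are not known exactly. Their poses are not given: they have to be found in the camera images.
- shaker: bench orbital shaker, 200 x 280 mm housing with a 160 x 300 mm aluminium platform whose top is 66 mm above the bench; does not move. Origin: on the bench under its centre; x away from the control panel (which faces the robot), y to the left along the row of three clamps, z up. The clamps stand at y = +100, 0 and -100 mm on its centre line
- clamp_a: spring clamp, 55 mm high, on a rubber mount in any of the three places: steel foot 88 mm across, four sprung fingers with rubber pads that lean on the flask's cone. Origin: centre of the foot, 70 mm above the bench. Rises 1 mm per 4 N of pull beyond the weight (3 to 4 N). Holds flask_a. A sound clamp keeps its flask seated against a straight pull of over 28 N; a tired one looks the same but lets go at 3 to 10 N
- clamp_b: spring clamp, 55 mm high, on a rubber mount in any of the three places: steel foot 88 mm across, four sprung fingers with rubber pads that lean on the flask's cone. Origin: centre of the foot, 70 mm above the bench. Rises 1 mm per 4 N of pull beyond the weight (3 to 4 N). Holds flask_b. A sound clamp keeps its flask seated against a straight pull of over 28 N; a tired one looks the same but lets go at 3 to 10 N
- clamp_c: spring clamp, 55 mm high, on a rubber mount in any of the three places: steel foot 88 mm across, four sprung fingers with rubber pads that lean on the flask's cone. Origin: centre of the foot, 70 mm above the bench. Rises 1 mm per 4 N of pull beyond the weight (3 to 4 N). Holds flask_c. A sound clamp keeps its flask seated against a straight pull of over 28 N; a tired one looks the same but lets go at 3 to 10 N
- flask_a: conical flask of clear plastic with a ribbed blue screw cap, like the other two: 112 mm high, base 68 mm across narrowing to a 27 mm neck, 0.12 to 0.21 kg. Origin: centre of its underside; z up its axis. The cap, 37 mm across, takes up the top 24 mm (88 to 112 mm up) and is screwed tight. Starts upright in clamp_a, its underside 5 mm above that clamp's origin (75 mm above the bench)
- flask_b: conical flask of clear plastic with a ribbed blue screw cap, like the other two: 112 mm high, base 68 mm across narrowing to a 27 mm neck, 0.12 to 0.21 kg. Origin: centre of its underside; z up its axis. The cap, 37 mm across, takes up the top 24 mm (88 to 112 mm up) and is screwed tight. Starts upright in clamp_b, its underside 5 mm above that clamp's origin (75 mm above the bench)
- flask_c: conical flask of clear plastic with a ribbed blue screw cap, like the other two: 112 mm high, base 68 mm across narrowing to a 27 mm neck, 0.12 to 0.21 kg. Origin: centre of its underside; z up its axis. The cap, 37 mm across, takes up the top 24 mm (88 to 112 mm up) and is screwed tight. Starts upright in clamp_c, its underside 5 mm above that clamp's origin (75 mm above the bench)
- tray: shallow grey spill tray lying on the bench to the right of the shaker, empty: 130 (x) x 160 (y) x 18 mm, walls and floor 3 mm thick; does not move. Origin: centre of its underside, on the bench
- beaker: bystander: empty glass beaker, 73 mm across, 92 mm high; origin at the centre of its underside
- red_bottle: bystander: screw-cap bottle with a red cap standing on the bench, 56 mm across, 105 mm high; origin at the centre of its underside
- timer: bystander: bench timer lying flat, 62 x 66 x 21 mm; origin at the centre of its underside

How it is judged (in metres and radians):
On the way, in this order (a step that is already met when the one before it is completed fails the run):
1. the flask in the left place has been pulled up with about 12 N or more (its clamp lifts over 1.9 mm on its rubber mount) and stayed in its clamp, or has been lifted out (((y of clamp_a in the frame of shaker above 0.05 m and ((z of clamp_a in the frame of shaker above 0.0719 m and contact force between the fingers and flask_a above 2 N and z of flask_a in the frame of clamp_a below 0.01 m) or z of flask_a in the frame of clamp_a above 0.04 m)) or (y of clamp_b in the frame of shaker above 0.05 m and ((z of clamp_b in the frame of shaker above 0.0719 m and contact force between the fingers and flask_b above 2 N and z of flask_b in the frame of clamp_b below 0.01 m) or z of flask_b in the frame of clamp_b above 0.04 m)) or (y of clamp_c in the frame of shaker above 0.05 m and ((z of clamp_c in the frame of shaker above 0.0719 m and contact force between the fingers and flask_c above 2 N and z of flask_c in the frame of clamp_c below 0.01 m) or z of flask_c in the frame of clamp_c above 0.04 m)))), for 0.2 s.
2. the same for the flask in the middle place (((y of clamp_a in the frame of shaker between -0.05 and 0.05 m and ((z of clamp_a in the frame of shaker above 0.0719 m and contact force between the fingers and flask_a above 2 N and z of flask_a in the frame of clamp_a below 0.01 m) or z of flask_a in the frame of clamp_a above 0.04 m)) or (y of clamp_b in the frame of shaker between -0.05 and 0.05 m and ((z of clamp_b in the frame of shaker above 0.0719 m and contact force between the fingers and flask_b above 2 N and z of flask_b in the frame of clamp_b below 0.01 m) or z of flask_b in the frame of clamp_b above 0.04 m)) or (y of clamp_c in the frame of shaker between -0.05 and 0.05 m and ((z of clamp_c in the frame of shaker above 0.0719 m and contact force between the fingers and flask_c above 2 N and z of flask_c in the frame of clamp_c below 0.01 m) or z of flask_c in the frame of clamp_c above 0.04 m)))), for 0.2 s.
3. the same for the flask in the right place (((y of clamp_a in the frame of shaker below -0.05 m and ((z of clamp_a in the frame of shaker above 0.0719 m and contact force between the fingers and flask_a above 2 N and z of flask_a in the frame of clamp_a below 0.01 m) or z of flask_a in the frame of clamp_a above 0.04 m)) or (y of clamp_b in the frame of shaker below -0.05 m and ((z of clamp_b in the frame of shaker above 0.0719 m and contact force between the fingers and flask_b above 2 N and z of flask_b in the frame of clamp_b below 0.01 m) or z of flask_b in the frame of clamp_b above 0.04 m)) or (y of clamp_c in the frame of shaker below -0.05 m and ((z of clamp_c in the frame of shaker above 0.0719 m and contact force between the fingers and flask_c above 2 N and z of flask_c in the frame of clamp_c below 0.01 m) or z of flask_c in the frame of clamp_c above 0.04 m)))), for 0.2 s.
At the end, for the whole second after the job is handed in: One flask, the one whose clamp let go, stands upright (within 0.08 rad) and at rest on the floor of the tray; the other two stand in their clamps, within 6 mm of the clamp's axis, upright within 0.08 rad and within 4 mm of their height at the start ((((x of flask_a in the frame of tray between -0.032 and 0.032 m and y of flask_a in the frame of tray between -0.047 and 0.047 m and z of flask_a in the frame of tray between -0.001 and 0.007 m and angle between flask_a's own z axis and vertical below 0.08 rad and linear speed of flask_a below 0.02 m/s) and (horizontal distance between flask_b and clamp_b below 0.006 m and z of flask_b in the frame of clamp_b between 0.001 and 0.009 m and angle between flask_b's own z axis and vertical below 0.08 rad) and (horizontal distance between flask_c and clamp_c below 0.006 m and z of flask_c in the frame of clamp_c between 0.001 and 0.009 m and angle between flask_c's own z axis and vertical below 0.08 rad)) or ((x of flask_b in the frame of tray between -0.032 and 0.032 m and y of flask_b in the frame of tray between -0.047 and 0.047 m and z of flask_b in the frame of tray between -0.001 and 0.007 m and angle between flask_b's own z axis and vertical below 0.08 rad and linear speed of flask_b below 0.02 m/s) and (horizontal distance between flask_a and clamp_a below 0.006 m and z of flask_a in the frame of clamp_a between 0.001 and 0.009 m and angle between flask_a's own z axis and vertical below 0.08 rad) and (horizontal distance between flask_c and clamp_c below 0.006 m and z of flask_c in the frame of clamp_c between 0.001 and 0.009 m and angle between flask_c's own z axis and vertical below 0.08 rad)) or ((x of flask_c in the frame of tray between -0.032 and 0.032 m and y of flask_c in the frame of tray between -0.047 and 0.047 m and z of flask_c in the frame of tray between -0.001 and 0.007 m and angle between flask_c's own z axis and vertical below 0.08 rad and linear speed of flask_c below 0.02 m/s) and (horizontal distance between flask_a and clamp_a below 0.006 m and z of flask_a in the frame of clamp_a between 0.001 and 0.009 m and angle between flask_a's own z axis and vertical below 0.08 rad) and (horizontal distance between flask_b and clamp_b below 0.006 m and z of flask_b in the frame of clamp_b between 0.001 and 0.009 m and angle between flask_b's own z axis and vertical below 0.08 rad)))); the robot touches nothing.
It fails at once if a conical flask is pulled up with more than 25 N (its clamp lifts 5.5 mm on its rubber mount) (z of any of clamp_a, clamp_b, clamp_c in the frame of shaker above 0.0755 m).
It fails at once if a conical flask is dropped (falls, let go, faster than 0.8 m/s) or tips by more than 0.7 rad (((linear speed of flask_a above 0.8 m/s and contact force between the fingers and flask_a below 0.1 N) or angle between flask_a's own z axis and vertical above 0.7 rad) or ((linear speed of flask_b above 0.8 m/s and contact force between the fingers and flask_b below 0.1 N) or angle between flask_b's own z axis and vertical above 0.7 rad) or ((linear speed of flask_c above 0.8 m/s and contact force between the fingers and flask_c below 0.1 N) or angle between flask_c's own z axis and vertical above 0.7 rad)).
It fails at once if the beaker, red-capped bottle or timer is moved by more than 30 mm (distance of any of beaker, red_bottle, timer from where it was at the start of the episode above 0.03 m).
It also fails if it takes over 67 s, if anything falls off the work surface, if the arm or the gripper's body presses on something with over 40 N, if the wrist force passes 120 N, or if a joint passes its speed limit or range.

### The arm

A 7-joint arm with a two-finger parallel gripper is mounted at the origin on a cart in front of the work surface, level with it; the furniture and walls round the work are solid. World frame = base frame: x ahead of the robot, y to its left, z up, the work surface at z = 0. Lengths are in mm, angles in degrees, forces in N, time in s.
With the tool pointing down it reaches from about 425 to 875 mm from the base axis. Payload 9.9 kg.
Tool frame: the origin (TCP) lies at the very end of the fingers, on their centre line; the grasp point (between the pads) lies 19 mm behind it; z points along the fingers, y is the line along which they close (so a half turn about z gives the same grasp; the last joint's range is limited). The gripper opens to 85 mm and grips with 20 to 120 N. Pads are 22 mm wide; open, the fingers measure 114 mm over their backs; the gripper's body (76 mm by 85 mm) begins 54 mm behind the grasp point. The pads swing forward as they close: fully open they stand 13 mm farther back than shut.
Start: joints at [69.454, 32.985, 1.427, 82.34, -0.859, 64.687, -3.237], TCP at [183.169, -649.676, 231.289] pointing down, gripper open.
Joint ranges: [-157.87, 157.87], [-19.46, 123.44], [-87.15, 90], [11.01, 140.99], [-62.26, 242.26], [9.8, 113.94], [-161.44, 161.44]. Speed limits (degrees/s): [127.2, 127.2, 172.46, 172.46, 180, 180, 180].

### API

Orientations are given as a 3x3 rotation matrix whose columns are the frame's x, y, z axes.
In Python, from rig import manip gives the robot as it stands. The module is installed in compiled form; this text tells all that it offers.
- The arm moves only by the tool jog_arm, never from a script. Its argument "deltas" is a list of rows, each an object of numbers: "tx", "ty", "tz": the shift along the tool's x, y, z in units of 30 mm (1.0 is 30 mm); "twist": the turn about the tool's z in units of 8 degrees (1.0 is 8 degrees); "claw": the closure, from 0 (fully open) to 1 (shut). In form: [{"tx": .., "ty": .., "tz": .., "twist": .., "claw": ..}, ...]. A call has 1 to 5 rows; each row shifts and turns the commanded pose from where the row before left it, along the tool's axes as they then stand; what a row does not reach is not made up. A row lasts 1/10 s, in which the tool goes at most 50 mm and 8.59 degrees, less where a joint would pass 70% of its speed; a pose out of reach is approached as far as the arm can. A call is refused whole if a number of a shift passes 1 or a number of a turn 1, either way. A call with a gripper value outside its range is refused whole. The fingers move at their own pace and stop on an object; the grip force is fixed at half the most. Time passes only in rows, so rows that do not move let the fingers close. It gives the time, the measured TCP pose, the force, the opening and the grip force at its end, in the units of the state.
- manip.sense(): the state, without advancing time (a new reading comes with each control period).
- manip.get_image(name): name is "scene" or "top"; returns a dict with "color" (420x560x3 uint8, red, green, blue), "fx", "fy", "cx", "cy" (pixels), "rvec" (rotation vector, rad) and "tvec" (3), from world to camera coordinates, as OpenCV has them. Camera axes: x right, y down, z forward; pixel columns grow to the right and rows downward; lengths in mm; the calibration is good to about 2 mm. A picture is of the moment at which its call begins. There is no depth.
- manip.sign_off(): hands the job in; it is judged then, once.
The state is a dict: "clock": time; "qpos": joint angles; "qd": joint speeds; "joint_efforts": joint torques, N m; "eef_pos": TCP position; "orientation": TCP orientation; "ft_force": force on the tool from outside, world axes, zero at the start; "wrist_torque": the same for the moment, N m; "grip_width": opening from 0.0 (shut) to 1.0 (fully open); "gripper_force": force on a finger pad.
Only numpy, scipy, OpenCV 4.12 (cv2) and the standard library are available. Lean on these libraries where they do the work, as an engineer would, in place of code of your own. Each camera call takes 0.05 s, during which the arm holds its last target. There are 200 camera calls.

## Working session

There is one attempt and no reset: what is moved stays moved. The work goes in short steps, Python scripts to look and compute and a tool call to move; the robot and the scene stay as the last step left them, time stands still between calls to the robot, and variables do not carry over. Pictures are saved under pics/ and viewed, at most 10 in all, crops included, and the job is handed in when it is done.

Besides the shell and the picture viewer there is one more tool, called after ">>>" by a JSON object that holds its "api" and its "payload", one argument or row to a line. jog_arm: Moves the arm, as the interface text tells. Its arguments: {"type":"object","properties":{"deltas":{"type":"array","items":{"type":"object","properties":{"tx":{"type":"number"},"ty":{"type":"number"},"tz":{"type":"number"},"twist":{"type":"number"},"claw":{"type":"number"}}}}},"required":["deltas"]}

```bash
mkdir -p pics
python3 - <<'E'
from rig import manip
import cv2
s=manip.sense();print(s)
for n in("scene","top"):
    r=manip.get_image(n);cv2.imwrite(f"pics/{n}0.png",r["color"][:,:,::-1]);print({k:v for k,v in r.items() if k!="color"})
E
```

```text
{'clock': 0.0, 'qpos': array([69.45437833, 33.03437303,  1.42377314, 82.38662598, -0.8583739 ,
       64.68538813, -3.23589328]), 'qd': array([ 0.09775356,  0.02729533, -0.00832646,  0.00948154, -0.0024121 ,
        0.01128973, -0.07744507]), 'joint_efforts': array([-1.44589947e-03, -7.65766382e+01,  2.24984765e+00, -2.85969454e+01,
        1.52094924e-02,  1.26438180e-02,  5.18321087e-05]), 'eef_pos': array([ 183.03153871, -649.24383292,  230.42149966]), 'orientation': array([[ 9.62466134e-01,  2.71401237e-01, -5.56729588e-04],
       [ 2.71401786e-01, -9.62464848e-01,  1.57676472e-03],
       [-1.07896763e-04, -1.66868005e-03, -9.99998602e-01]]), 'ft_force': array([-0.3016702 ,  0.50068772, -0.09557693]), 'wrist_torque': array([-0.00736231,  0.03814313, -0.04381712]), 'gripper_force': 0.0, 'grip_width': 1.001411277825638}
{'fx': 396.6982262970524, 'fy': 396.6982262970524, 'cx': 273.42014581947484, 'cy': 212.80514018184684, 'rvec': array([ 1.06627035, -2.45630386,  0.9985355 ]), 'tvec': array([319.63108944, 302.94309891, 958.29460227])}
{'fx': 473.1022849145089, 'fy': 473.1022849145089, 'cx': 281.3006795182733, 'cy': 210.597107553505, 'rvec': array([ 2.16385581, -2.16909288,  0.11149488]), 'tvec': array([   9.32296822,  502.56778497, 1459.16089826])}
```

View pics/top0.png

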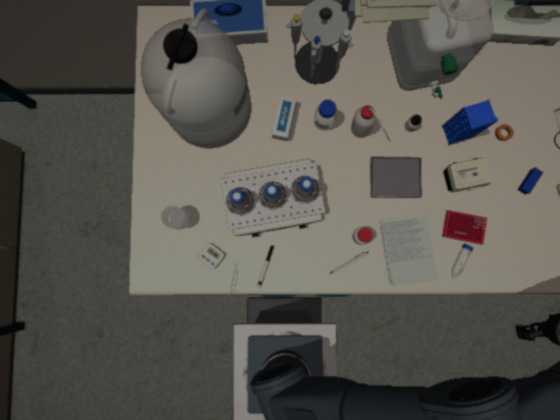

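View pics/scene0.png

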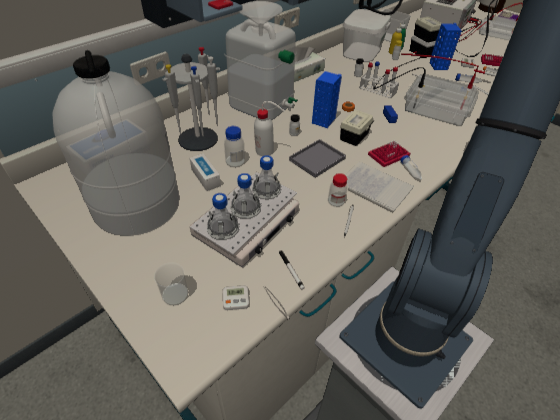

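The top view shows three blue caps at about (238,198), (272,191) and (306,186), the tray at (396,177) and the red-capped bottle at (364,236). In the scene view the caps are at (220,202), (244,181) and (266,163), with the tray at (317,157). I'll measure them next.

```bash
cat > h.py <<'E'
import cv2,numpy as np
from rig import manip
def cam(n):
    r=manip.get_image(n);R=cv2.Rodrigues(r["rvec"])[0]
    K=np.array([[r["fx"],0,r["cx"]],[0,r["fy"],r["cy"]],[0,0,1]])
    return r["color"],K,R,np.array(r["tvec"])
def ray(c,uv):
    _,K,R,t=c;d=R.T@np.linalg.solve(K,[*uv,1]);return -R.T@t,d/np.linalg.norm(d)
def onplane(c,uv,z):
    o,d=ray(c,uv);return o+d*(z-o[2])/d[2]
def tri(c1,p1,c2,p2):
    P=[c[1]@np.c_[c[2],c[3]] for c in(c1,c2)]
    X=cv2.triangulatePoints(P[0],P[1],np.array(p1,float),np.array(p2,float)).ravel();return X[:3]/X[3]
def blobs(m,box,amin=15):
    x0,y0,x1,y1=box;k=np.zeros_like(m);k[y0:y1,x0:x1]=m[y0:y1,x0:x1]
    n,l,s,c=cv2.connectedComponentsWithStats(k);return [(c[i],s[i]) for i in range(1,n) if s[i,4]>=amin]
def blue(c):return cv2.inRange(cv2.cvtColor(c[0],cv2.COLOR_RGB2HSV),(105,130,60),(125,255,255))
E
python3 - <<'E'
from h import *
T=cam("top");S=cam("scene")
bt=sorted(blobs(blue(T),(222,170,325,215)),key=lambda b:b[0][0]);bs=sorted(blobs(blue(S),(205,150,285,215)),key=lambda b:b[0][0])
for b in bt:print("top",b[0],b[1],onplane(T,b[0],180).round(1))
for b in bs:print("scene",b[0],b[1],onplane(S,b[0],175).round(1))
for a,b in zip(bt,bs):print(tri(T,a[0],S,b[0]).round(1))
g=cv2.cvtColor(T[0],cv2.COLOR_RGB2HSV)
m=cv2.inRange(g,(0,0,40),(179,60,140));
for b in blobs(m,(365,150,428,203),300):
    print("tray",b)
k=np.zeros_like(m);k[150:203,365:428]=m[150:203,365:428]
cs=max(cv2.findContours(k,0,1)[0],key=cv2.contourArea);r=cv2.minAreaRect(cs);print(r)
q=np.array([onplane(T,p,14) for p in cv2.boxPoints(r)]);print(q.round(1),q.mean(0));print([np.linalg.norm(q[i]-q[i-1]) for i in range(4)])
cv2.imwrite("pics/c.png",cv2.resize(T[0][140:250,210:440,::-1],None,fx=3.4,fy=3.4))
E
```

```text
top [236.97368421 196.30263158] [231 190  13  13  76] [527.3 132.9 180. ]
top [271.57333333 190.30666667] [265 184  14  13  75] [544.1  35.2 180. ]
top [305.93902439 184.18292683] [300 178  13  13  82] [561.4 -62.1 180. ]
scene [219.34285714 201.85      ] [212 194  15  15 140] [524.2 139.9 175. ]
scene [244.01574803 181.44094488] [238 174  13  15 127] [541.5  41.6 175. ]
scene [266.08474576 163.10169492] [260 156  13  14 118] [559.  -56.2 175. ]
[529.7 134.8 167.4]
[546.5  36.1 168.2]
[563.8 -62.2 168.7]
tray (array([396., 176.]), array([ 365,  150,   63,   53, 3339], dtype=int32))
((396.0, 176.0), (52.0, 62.0), 90.0)
[[ 698.7 -260.9   14. ]
 [ 698.1 -459.6   14. ]
 [ 530.1 -453.8   14. ]
 [ 530.6 -257.4   14. ]] [ 614.40758254 -357.92593356   14.        ]
[np.float64(168.11188887913818), np.float64(198.78353097618594), np.float64(168.119243269813), np.float64(196.47997433694857)]
```

View pics/c.png

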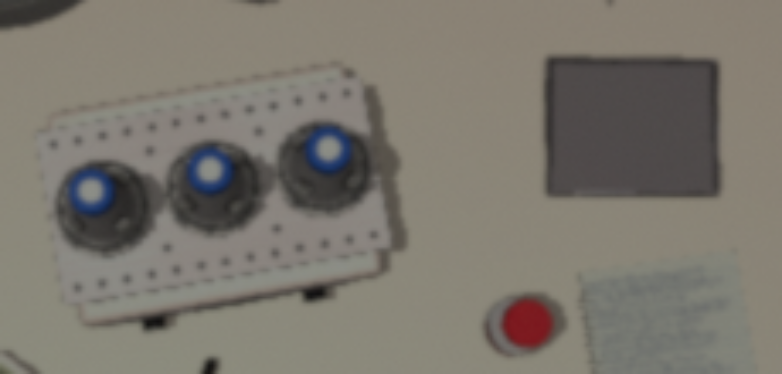

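The crop shows the cap rings centred on the flasks and the tray as a clear rectangle at crop (547–720, 60–195). The caps are 99 mm apart, so the shaker is turned about 10°, with the left cap near (527,135), the middle near (544,37) and the right near (562,-60). The tray centre is near (610,-359). I'll turn the tool so that its x axis runs along the row to the left and y points away, then approach.

>>> {"api": "jog_arm", "payload": {
  "deltas": [
    {"twist": -1},
    {"twist": -1},
    {"twist": -1},
    {"twist": -1},
    {"twist": -1}
  ]
}}

```text
invalid input at $.deltas[0]: expected keys tx, ty, tz, twist, claw
```

>>> {"api": "jog_arm", "payload": {
  "deltas": [
    {"twist": -1},
    {"twist": -1},
    {"twist": -1},
    {"twist": -1},
    {"twist": -1}
  ]
}}

```text
invalid input at $.deltas[0]: expected keys tx, ty, tz, twist, claw
```

>>> {"api": "jog_arm", "payload": {
  "deltas": [
    {"twist": -0.5},
    {"tx": 1,"ty": 1},
    {"tx": 1,"ty": 1},
    {"tx": 1,"ty": 1},
    {"tx": 1,"ty": 1}
  ]
}}

```text
invalid input at $.deltas[0]: expected keys tx, ty, tz, twist, claw
```

>>> {"api": "jog_arm", "payload": {
  "deltas": [
    {"tx": 1,"ty": 1},
    {"tx": 1,"ty": 1},
    {"tx": 1,"ty": 1},
    {"tx": 1,"ty": 1},
    {"tx": 1,"ty": 1}
  ]
}}

```text
invalid input at $.deltas[0]: expected keys tx, ty, tz, twist, claw
```

All keys are needed.

>>> {"api": "jog_arm", "payload": {
  "deltas": [
    {"tx": 0,"ty": 0,"tz": 0,"twist": -1,"claw": 0},
    {"tx": 0,"ty": 0,"tz": 0,"twist": -1,"claw": 0},
    {"tx": 0,"ty": 0,"tz": 0,"twist": -1,"claw": 0},
    {"tx": 0,"ty": 0,"tz": 0,"twist": -1,"claw": 0},
    {"tx": 0,"ty": 0,"tz": 0,"twist": -1,"claw": 0}
  ]
}}

```text
clock: 0.7
eef_pos: [183.1, -649.6, 231.0]
orientation: [[0.558, 0.83, -0.0], [0.83, -0.558, 0.0], [0.0, -0.0, -1.0]]
ft_force: [-1.4, -0.2, 1.0]
grip_width: 1.001
gripper_force: 0.0
```

>>> {"api": "jog_arm", "payload": {
  "deltas": [
    {"tx": 0,"ty": 0,"tz": 0,"twist": -1,"claw": 0},
    {"tx": 0,"ty": 0,"tz": 0,"twist": -1,"claw": 0},
    {"tx": 0,"ty": 0,"tz": 0,"twist": -1,"claw": 0},
    {"tx": 0,"ty": 0,"tz": 0,"twist": -1,"claw": 0},
    {"tx": 0,"ty": 0,"tz": 0,"twist": -1,"claw": 0}
  ]
}}

```text
clock: 1.2
eef_pos: [183.0, -649.6, 231.0]
orientation: [[-0.106, 0.994, -0.0], [0.994, 0.106, 0.0], [0.0, -0.0, -1.0]]
ft_force: [0.1, 0.1, -0.6]
grip_width: 1.0
gripper_force: 0.0
```

>>> {"api": "jog_arm", "payload": {
  "deltas": [
    {"tx": 0,"ty": 0,"tz": 0,"twist": -0.5,"claw": 0},
    {"tx": 1,"ty": 1,"tz": 0,"twist": 0,"claw": 0},
    {"tx": 1,"ty": 1,"tz": 0,"twist": 0,"claw": 0},
    {"tx": 1,"ty": 1,"tz": 0,"twist": 0,"claw": 0},
    {"tx": 1,"ty": 1,"tz": 0,"twist": 0,"claw": 0}
  ]
}}

```text
clock: 1.7
eef_pos: [281.7, -509.6, 231.2]
orientation: [[-0.169, 0.986, -0.0], [0.986, 0.169, 0.0], [0.0, 0.0, -1.0]]
ft_force: [1.4, -0.3, 0.1]
grip_width: 0.999
gripper_force: 0.0
```

>>> {"api": "jog_arm", "payload": {
  "deltas": [
    {"tx": 1,"ty": 1,"tz": 0,"twist": 0,"claw": 0},
    {"tx": 1,"ty": 1,"tz": 0,"twist": 0,"claw": 0},
    {"tx": 1,"ty": 1,"tz": 0,"twist": 0,"claw": 0},
    {"tx": 1,"ty": 1,"tz": 0,"twist": 0,"claw": 0},
    {"tx": 1,"ty": 1,"tz": 0,"twist": 0,"claw": 0}
  ]
}}

```text
clock: 2.2
eef_pos: [404.2, -336.4, 231.4]
orientation: [[-0.169, 0.986, 0.0], [0.986, 0.169, -0.0], [-0.0, -0.0, -1.0]]
ft_force: [0.5, -0.3, 0.4]
grip_width: 1.003
gripper_force: 0.0
```

>>> {"api": "jog_arm", "payload": {
  "deltas": [
    {"tx": 1,"ty": 1,"tz": 0,"twist": 0,"claw": 0},
    {"tx": 1,"ty": 1,"tz": 0,"twist": 0,"claw": 0},
    {"tx": 1,"ty": 1,"tz": 0,"twist": 0,"claw": 0},
    {"tx": 1,"ty": 1,"tz": 0,"twist": 0,"claw": 0},
    {"tx": 1,"ty": 1,"tz": 0,"twist": 0,"claw": 0}
  ]
}}

```text
clock: 2.7
eef_pos: [526.7, -163.3, 231.3]
orientation: [[-0.169, 0.986, 0.0], [0.986, 0.169, -0.0], [-0.0, -0.0, -1.0]]
ft_force: [0.1, -0.0, -0.5]
grip_width: 1.0
gripper_force: 0.0
```

>>> {"api": "jog_arm", "payload": {
  "deltas": [
    {"tx": 1,"ty": 1,"tz": 0,"twist": 0,"claw": 0},
    {"tx": 1,"ty": 0.7,"tz": 0,"twist": 0,"claw": 0},
    {"tx": 1,"ty": 0,"tz": 0,"twist": 0,"claw": 0},
    {"tx": 1,"ty": 0,"tz": 0,"twist": 0,"claw": 0},
    {"tx": 1,"ty": 0,"tz": 0,"twist": 0,"claw": 0}
  ]
}}

```text
clock: 3.2
eef_pos: [550.6, -7.0, 231.1]
orientation: [[-0.169, 0.986, -0.0], [0.986, 0.169, 0.0], [0.0, -0.0, -1.0]]
ft_force: [-0.1, 0.3, 0.6]
grip_width: 0.998
gripper_force: 0.0
```

>>> {"api": "jog_arm", "payload": {
  "deltas": [
    {"tx": 1,"ty": 0,"tz": 0,"twist": 0,"claw": 0},
    {"tx": 1,"ty": 0,"tz": 0,"twist": 0,"claw": 0},
    {"tx": 1,"ty": 0,"tz": 0,"twist": 0,"claw": 0},
    {"tx": 1,"ty": 0,"tz": 0,"twist": 0,"claw": 0},
    {"tx": 0,"ty": 0,"tz": 0,"twist": 0,"claw": 0}
  ]
}}

```text
clock: 3.7
eef_pos: [529.5, 115.0, 231.6]
orientation: [[-0.175, 0.985, 0.0], [0.985, 0.175, 0.002], [0.002, 0.001, -1.0]]
ft_force: [-0.5, 0.5, 0.5]
grip_width: 0.998
gripper_force: 0.0
```

>>> {"api": "jog_arm", "payload": {
  "deltas": [
    {"tx": 0.7,"ty": 0.05,"tz": 0,"twist": 0,"claw": 0},
    {"tx": 0,"ty": 0,"tz": 0.5,"twist": 0,"claw": 0},
    {"tx": 0,"ty": 0,"tz": 0.5,"twist": 0,"claw": 0},
    {"tx": 0,"ty": 0,"tz": 0,"twist": 0,"claw": 0}
  ]
}}

```text
clock: 4.1
eef_pos: [527.6, 129.9, 199.6]
orientation: [[-0.169, 0.986, -0.003], [0.986, 0.169, -0.001], [-0.001, -0.003, -1.0]]
ft_force: [-0.8, -0.7, -0.5]
grip_width: 0.999
gripper_force: 0.0
```

Run:
```python
from h import *
o=[]
for n,b in(("top",(200,150,330,260)),("scene",(180,120,300,250))):
    c=cam(n);P=c[1]@(c[2]@manip.sense()["eef_pos"]+c[3]);P=P[:2]/P[2];print(n,P,[(x[0],x[1]) for x in blobs(blue(c),b)])
    x0,y0=int(P[0])-60,int(P[1])-60;o.append(cv2.resize(c[0][y0:y0+130,x0:x0+120,::-1],None,fx=3.3,fy=3.3))
cv2.imwrite("pics/d.png",np.hstack(o))
```

```text
top [237.21280885 195.00391782] [(array([306.18309859, 183.35211268]), array([300, 177,  13,  13,  71], dtype=int32)), (array([272.22413793, 189.70689655]), array([265, 184,  13,  13,  58], dtype=int32))]
scene [220.35925623 191.84177874] [(array([235.28723404, 132.81914894]), array([231, 126,  10,  13,  94], dtype=int32)), (array([266.1637931 , 163.15517241]), array([260, 156,  13,  14, 116], dtype=int32)), (array([246.66666667, 181.88888889]), array([241, 174,  10,  15,  72], dtype=int32)), (array([219.42957746, 201.8943662 ]), array([212, 194,  15,  15, 142], dtype=int32))]
```

View pics/d.png

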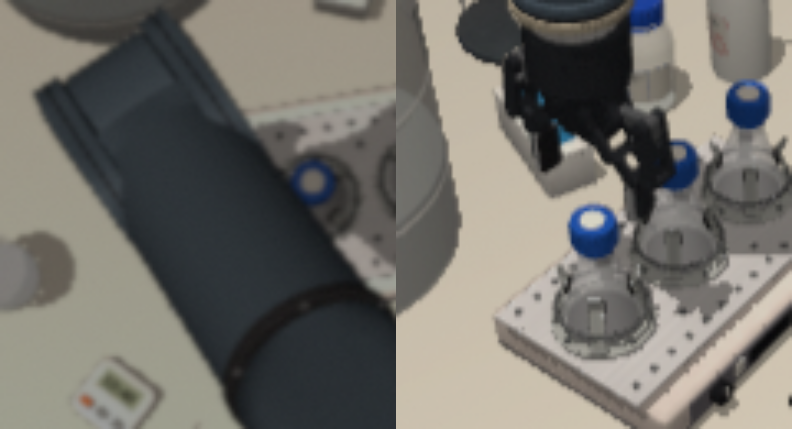

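The scene crop shows the fingertips at about (545,165) and (648,215), with their midpoint just above the left cap at (595,215). The grasp line is right, so I'll do a small correction and then descend.

>>> {"api": "jog_arm", "payload": {
  "deltas": [
    {"tx": 0,"ty": 0,"tz": 0,"twist": 0,"claw": 0}
  ]
}}

```text
clock: 4.3
eef_pos: [529.0, 130.8, 202.0]
orientation: [[-0.169, 0.986, 0.001], [0.986, 0.169, 0.0], [0.0, 0.001, -1.0]]
ft_force: [0.1, -0.0, 1.4]
grip_width: 1.004
gripper_force: 0.0
```

>>> {"api": "jog_arm", "payload": {
  "deltas": [
    {"tx": 0.18,"ty": -0.04,"tz": 0.4,"twist": 0,"claw": 0},
    {"tx": 0,"ty": 0,"tz": 0.6,"twist": 0,"claw": 0},
    {"tx": 0,"ty": 0,"tz": 0.6,"twist": 0,"claw": 0},
    {"tx": 0,"ty": 0,"tz": 0,"twist": 0,"claw": 0},
    {"tx": 0,"ty": 0,"tz": 0,"twist": 0,"claw": 0.4}
  ]
}}

```text
clock: 4.8
eef_pos: [526.2, 136.4, 153.3]
orientation: [[-0.17, 0.986, -0.001], [0.986, 0.17, 0.0], [0.0, -0.001, -1.0]]
ft_force: [-0.4, -0.5, 0.1]
grip_width: 0.857
gripper_force: 0.0
```

>>> {"api": "jog_arm", "payload": {
  "deltas": [
    {"tx": 0,"ty": 0,"tz": 0,"twist": 0,"claw": 0.5},
    {"tx": 0,"ty": 0,"tz": 0,"twist": 0,"claw": 0.5},
    {"tx": 0,"ty": 0,"tz": 0,"twist": 0,"claw": 0.55},
    {"tx": 0,"ty": 0,"tz": 0,"twist": 0,"claw": 0.55}
  ]
}}

```text
clock: 5.2
eef_pos: [526.7, 136.2, 153.7]
orientation: [[-0.169, 0.986, 0.001], [0.986, 0.169, 0.0], [0.0, 0.001, -1.0]]
ft_force: [0.5, -0.4, -0.3]
grip_width: 0.451
gripper_force: 0.2
```

>>> {"api": "jog_arm", "payload": {
  "deltas": [
    {"tx": 0,"ty": 0,"tz": 0,"twist": 0,"claw": 0.58},
    {"tx": 0,"ty": 0,"tz": 0,"twist": 0,"claw": 0.58}
  ]
}}

```text
clock: 5.4
eef_pos: [527.1, 136.3, 153.8]
orientation: [[-0.169, 0.986, 0.002], [0.986, 0.169, 0.0], [0.0, 0.002, -1.0]]
ft_force: [2.0, 0.7, 5.2]
grip_width: 0.424
gripper_force: 23.3
```

>>> {"api": "jog_arm", "payload": {
  "deltas": [
    {"tx": 0,"ty": 0,"tz": 0,"twist": 0,"claw": 0.62},
    {"tx": 0,"ty": 0,"tz": 0,"twist": 0,"claw": 0.7},
    {"tx": 0,"ty": 0,"tz": 0,"twist": 0,"claw": 1}
  ]
}}

```text
clock: 5.7
eef_pos: [527.1, 136.3, 154.0]
orientation: [[-0.169, 0.986, 0.002], [0.986, 0.169, 0.0], [0.0, 0.002, -1.0]]
ft_force: [2.3, -1.1, 6.6]
grip_width: 0.412
gripper_force: 59.0
```

>>> {"api": "jog_arm", "payload": {
  "deltas": [
    {"tx": 0,"ty": 0,"tz": -0.03,"twist": 0,"claw": 1},
    {"tx": 0,"ty": 0,"tz": -0.03,"twist": 0,"claw": 1},
    {"tx": 0,"ty": 0,"tz": 0,"twist": 0,"claw": 1}
  ]
}}

```text
clock: 6.0
eef_pos: [527.0, 136.3, 154.8]
orientation: [[-0.169, 0.986, 0.001], [0.986, 0.169, 0.001], [0.0, 0.001, -1.0]]
ft_force: [5.8, 0.7, -7.8]
grip_width: 0.416
gripper_force: 60.5
```

>>> {"api": "jog_arm", "payload": {
  "deltas": [
    {"tx": 0,"ty": 0,"tz": -0.03,"twist": 0,"claw": 1},
    {"tx": 0,"ty": 0,"tz": 0,"twist": 0,"claw": 1}
  ]
}}

```text
clock: 6.2
eef_pos: [526.9, 136.3, 155.5]
orientation: [[-0.169, 0.986, 0.0], [0.986, 0.169, 0.001], [0.001, 0.001, -1.0]]
ft_force: [6.3, 1.2, -10.2]
grip_width: 0.42
gripper_force: 60.8
```

>>> {"api": "jog_arm", "payload": {
  "deltas": [
    {"tx": 0,"ty": 0.02,"tz": -0.02,"twist": 0,"claw": 1},
    {"tx": 0,"ty": 0.02,"tz": 0,"twist": 0,"claw": 1}
  ]
}}

```text
clock: 6.4
eef_pos: [527.2, 136.2, 155.7]
orientation: [[-0.169, 0.986, -0.002], [0.986, 0.169, -0.0], [0.0, -0.002, -1.0]]
ft_force: [2.8, 1.1, -9.9]
grip_width: 0.416
gripper_force: 60.9
```

>>> {"api": "jog_arm", "payload": {
  "deltas": [
    {"tx": 0,"ty": 0,"tz": -0.03,"twist": 0,"claw": 1},
    {"tx": 0,"ty": 0,"tz": 0,"twist": 0,"claw": 1}
  ]
}}

```text
clock: 6.6
eef_pos: [527.1, 136.2, 156.8]
orientation: [[-0.169, 0.986, -0.001], [0.986, 0.169, -0.0], [0.0, -0.001, -1.0]]
ft_force: [3.9, 1.3, -15.3]
grip_width: 0.415
gripper_force: 61.2
```

>>> {"api": "jog_arm", "payload": {
  "deltas": [
    {"tx": 0,"ty": 0,"tz": -0.02,"twist": 0,"claw": 1},
    {"tx": 0,"ty": 0,"tz": 0,"twist": 0,"claw": 1}
  ]
}}

```text
clock: 6.8
eef_pos: [527.1, 136.2, 157.6]
orientation: [[-0.169, 0.986, -0.001], [0.986, 0.169, -0.0], [-0.0, -0.001, -1.0]]
ft_force: [3.6, 2.0, -18.0]
grip_width: 0.417
gripper_force: 61.5
```

The left clamp holds at 18 N. I'll lower the flask and release it.

>>> {"api": "jog_arm", "payload": {
  "deltas": [
    {"tx": 0,"ty": 0,"tz": 0,"twist": 0,"claw": 1},
    {"tx": 0,"ty": 0,"tz": 0.06,"twist": 0,"claw": 1},
    {"tx": 0,"ty": 0,"tz": 0.05,"twist": 0,"claw": 1},
    {"tx": 0,"ty": 0,"tz": 0,"twist": 0,"claw": 1}
  ]
}}

```text
clock: 7.2
eef_pos: [527.3, 136.3, 155.0]
orientation: [[-0.169, 0.986, -0.0], [0.986, 0.169, -0.0], [-0.0, -0.0, -1.0]]
ft_force: [1.0, 0.2, -8.1]
grip_width: 0.413
gripper_force: 62.4
```

>>> {"api": "jog_arm", "payload": {
  "deltas": [
    {"tx": 0,"ty": 0,"tz": 0,"twist": 0,"claw": 0.5},
    {"tx": 0,"ty": 0,"tz": 0,"twist": 0,"claw": 0.4},
    {"tx": 0,"ty": 0,"tz": 0,"twist": 0,"claw": 0},
    {"tx": 0,"ty": 0,"tz": 0,"twist": 0,"claw": 0},
    {"tx": 0,"ty": 0,"tz": 0,"twist": 0,"claw": 0}
  ]
}}

```text
clock: 7.7
eef_pos: [527.8, 136.4, 155.1]
orientation: [[-0.169, 0.986, 0.001], [0.986, 0.169, 0.0], [-0.0, 0.001, -1.0]]
ft_force: [-0.6, -0.1, -0.9]
grip_width: 1.002
gripper_force: 0.0
```

>>> {"api": "jog_arm", "payload": {
  "deltas": [
    {"tx": 0,"ty": 0,"tz": -0.8,"twist": 0,"claw": 0},
    {"tx": 0,"ty": 0,"tz": -0.8,"twist": 0,"claw": 0},
    {"tx": -0.8,"ty": 0,"tz": 0,"twist": 0,"claw": 0},
    {"tx": -0.9,"ty": 0,"tz": 0,"twist": 0,"claw": 0},
    {"tx": -0.9,"ty": 0,"tz": 0,"twist": 0,"claw": 0}
  ]
}}

```text
clock: 8.2
eef_pos: [541.0, 58.8, 203.1]
orientation: [[-0.17, 0.985, 0.001], [0.985, 0.17, -0.0], [-0.0, 0.001, -1.0]]
ft_force: [-0.4, 0.5, 0.2]
grip_width: 0.998
gripper_force: 0.0
```

>>> {"api": "jog_arm", "payload": {
  "deltas": [
    {"tx": -0.7,"ty": 0,"tz": 0,"twist": 0,"claw": 0},
    {"tx": 0,"ty": 0,"tz": 0,"twist": 0,"claw": 0},
    {"tx": 0,"ty": 0,"tz": 0,"twist": 0,"claw": 0}
  ]
}}

```text
clock: 8.5
eef_pos: [544.4, 38.8, 202.8]
orientation: [[-0.168, 0.986, 0.0], [0.986, 0.168, 0.0], [0.0, 0.0, -1.0]]
ft_force: [0.9, 1.2, 0.0]
grip_width: 0.998
gripper_force: 0.0
```

Run:
```python
from h import *
T=cam("top");S=cam("scene")
for b in blobs(blue(S),(180,120,300,250)):print(b[0],b[1][4],onplane(S,b[0],175).round(1))
print(manip.sense()["eef_pos"])
```

```text
[268.68333333 164.4       ] 60 [549.7 -57.7 175. ]
[243.97619048 181.49206349] 126 [541.4  41.8 175. ]
[219.36690647 201.89928058] 139 [524.1 140.  175. ]
[544.21818644  39.96072034 202.89954271]
```

The left cap is back exactly where it was. Now the middle one.

>>> {"api": "jog_arm", "payload": {
  "deltas": [
    {"tx": -0.05,"ty": 0.01,"tz": 0.4,"twist": 0,"claw": 0},
    {"tx": 0,"ty": 0,"tz": 0.6,"twist": 0,"claw": 0},
    {"tx": 0,"ty": 0,"tz": 0.62,"twist": 0,"claw": 0},
    {"tx": 0,"ty": 0,"tz": 0,"twist": 0,"claw": 0},
    {"tx": 0,"ty": 0,"tz": 0,"twist": 0,"claw": 0.4}
  ]
}}

```text
clock: 9.1
eef_pos: [544.6, 38.0, 153.9]
orientation: [[-0.17, 0.985, -0.001], [0.985, 0.17, 0.0], [0.0, -0.001, -1.0]]
ft_force: [-0.3, 0.0, 0.2]
grip_width: 0.854
gripper_force: 0.0
```

>>> {"api": "jog_arm", "payload": {
  "deltas": [
    {"tx": 0,"ty": 0,"tz": 0,"twist": 0,"claw": 0.5},
    {"tx": 0,"ty": 0,"tz": 0,"twist": 0,"claw": 0.5},
    {"tx": 0,"ty": 0,"tz": 0,"twist": 0,"claw": 0.55},
    {"tx": 0,"ty": 0,"tz": 0,"twist": 0,"claw": 0.58},
    {"tx": 0,"ty": 0,"tz": 0,"twist": 0,"claw": 0.58}
  ]
}}

```text
clock: 9.6
eef_pos: [545.0, 37.3, 154.8]
orientation: [[-0.169, 0.986, 0.001], [0.986, 0.169, -0.0], [-0.0, 0.001, -1.0]]
ft_force: [-2.4, -0.6, 5.8]
grip_width: 0.43
gripper_force: 22.8
```

>>> {"api": "jog_arm", "payload": {
  "deltas": [
    {"tx": 0,"ty": 0,"tz": 0,"twist": 0,"claw": 0.62},
    {"tx": 0,"ty": 0,"tz": 0,"twist": 0,"claw": 0.7},
    {"tx": 0,"ty": 0,"tz": 0,"twist": 0,"claw": 1}
  ]
}}

```text
clock: 9.9
eef_pos: [545.0, 37.4, 155.0]
orientation: [[-0.169, 0.986, 0.001], [0.986, 0.169, -0.0], [-0.0, 0.001, -1.0]]
ft_force: [-2.4, 0.3, 6.8]
grip_width: 0.415
gripper_force: 59.0
```

>>> {"api": "jog_arm", "payload": {
  "deltas": [
    {"tx": 0,"ty": -0.01,"tz": -0.03,"twist": 0,"claw": 1},
    {"tx": 0,"ty": 0,"tz": -0.03,"twist": 0,"claw": 1},
    {"tx": 0,"ty": 0,"tz": 0,"twist": 0,"claw": 1}
  ]
}}

```text
clock: 10.2
eef_pos: [544.8, 37.3, 155.8]
orientation: [[-0.169, 0.986, 0.0], [0.986, 0.169, 0.0], [0.0, 0.0, -1.0]]
ft_force: [2.0, 0.5, -6.9]
grip_width: 0.416
gripper_force: 60.5
```

>>> {"api": "jog_arm", "payload": {
  "deltas": [
    {"tx": 0,"ty": 0,"tz": -0.03,"twist": 0,"claw": 1},
    {"tx": 0,"ty": 0,"tz": 0,"twist": 0,"claw": 1}
  ]
}}

```text
clock: 10.4
eef_pos: [544.7, 37.3, 156.6]
orientation: [[-0.169, 0.986, -0.0], [0.986, 0.169, 0.0], [0.0, -0.0, -1.0]]
ft_force: [2.6, 0.9, -10.0]
grip_width: 0.414
gripper_force: 60.7
```

>>> {"api": "jog_arm", "payload": {
  "deltas": [
    {"tx": 0,"ty": 0,"tz": -0.02,"twist": 0,"claw": 1},
    {"tx": 0,"ty": 0,"tz": 0,"twist": 0,"claw": 1}
  ]
}}

```text
clock: 10.6
eef_pos: [544.7, 37.4, 157.2]
orientation: [[-0.169, 0.986, -0.0], [0.986, 0.169, 0.0], [0.0, -0.0, -1.0]]
ft_force: [3.9, 0.7, -12.6]
grip_width: 0.416
gripper_force: 61.0
```

>>> {"api": "jog_arm", "payload": {
  "deltas": [
    {"tx": 0,"ty": 0.01,"tz": -0.03,"twist": 0,"claw": 1},
    {"tx": 0,"ty": 0,"tz": 0,"twist": 0,"claw": 1},
    {"tx": 0,"ty": 0,"tz": 0,"twist": 0,"claw": 1}
  ]
}}

```text
clock: 10.9
eef_pos: [544.7, 37.3, 158.1]
orientation: [[-0.169, 0.986, -0.001], [0.986, 0.169, 0.0], [0.0, -0.001, -1.0]]
ft_force: [3.5, 0.4, -16.6]
grip_width: 0.416
gripper_force: 61.3
```

The middle clamp holds at 16.6 N. I'll lower, release and move to the right place.

>>> {"api": "jog_arm", "payload": {
  "deltas": [
    {"tx": 0,"ty": 0,"tz": 0,"twist": 0,"claw": 1},
    {"tx": 0,"ty": 0,"tz": 0.06,"twist": 0,"claw": 1},
    {"tx": 0,"ty": 0,"tz": 0.05,"twist": 0,"claw": 1},
    {"tx": 0,"ty": 0,"tz": 0,"twist": 0,"claw": 1}
  ]
}}

```text
clock: 11.3
eef_pos: [544.8, 37.4, 155.4]
orientation: [[-0.169, 0.986, 0.0], [0.986, 0.169, -0.0], [-0.0, 0.0, -1.0]]
ft_force: [0.7, 0.2, -5.6]
grip_width: 0.416
gripper_force: 62.4
```

>>> {"api": "jog_arm", "payload": {
  "deltas": [
    {"tx": 0,"ty": 0,"tz": 0,"twist": 0,"claw": 0.5},
    {"tx": 0,"ty": 0,"tz": 0,"twist": 0,"claw": 0.4},
    {"tx": 0,"ty": 0,"tz": 0,"twist": 0,"claw": 0},
    {"tx": 0,"ty": 0,"tz": 0,"twist": 0,"claw": 0},
    {"tx": 0,"ty": 0,"tz": 0,"twist": 0,"claw": 0}
  ]
}}

```text
clock: 11.8
eef_pos: [545.0, 37.4, 155.3]
orientation: [[-0.169, 0.986, 0.0], [0.986, 0.169, 0.0], [-0.0, 0.0, -1.0]]
ft_force: [0.0, -0.2, 0.2]
grip_width: 0.998
gripper_force: 0.0
```

>>> {"api": "jog_arm", "payload": {
  "deltas": [
    {"tx": 0,"ty": 0,"tz": -0.8,"twist": 0,"claw": 0},
    {"tx": 0,"ty": 0,"tz": -0.8,"twist": 0,"claw": 0},
    {"tx": -0.8,"ty": 0,"tz": 0,"twist": 0,"claw": 0},
    {"tx": -0.9,"ty": 0,"tz": 0,"twist": 0,"claw": 0},
    {"tx": -0.9,"ty": 0,"tz": 0,"twist": 0,"claw": 0}
  ]
}}

```text
clock: 12.3
eef_pos: [558.3, -40.2, 203.5]
orientation: [[-0.17, 0.985, 0.001], [0.985, 0.17, -0.0], [-0.0, 0.001, -1.0]]
ft_force: [0.1, -0.1, 0.4]
grip_width: 0.999
gripper_force: 0.0
```

>>> {"api": "jog_arm", "payload": {
  "deltas": [
    {"tx": -0.7,"ty": 0,"tz": 0,"twist": 0,"claw": 0},
    {"tx": 0,"ty": 0,"tz": 0,"twist": 0,"claw": 0},
    {"tx": 0,"ty": 0,"tz": 0,"twist": 0,"claw": 0}
  ]
}}

```text
clock: 12.6
eef_pos: [561.6, -60.2, 203.0]
orientation: [[-0.168, 0.986, -0.0], [0.986, 0.168, 0.0], [0.0, -0.0, -1.0]]
ft_force: [0.2, 0.7, -0.8]
grip_width: 0.995
gripper_force: 0.0
```

Run:
```python
from h import *
S=cam("scene")
for b in blobs(blue(S),(180,120,300,250)):print(b[0],b[1][4],onplane(S,b[0],175).round(1))
print(manip.sense()["eef_pos"])
```

```text
[232.5        132.59146341] 164 [740.  -80.6 175. ]
[265.99122807 163.34210526] 114 [558.3 -55.3 175. ]
[244.01574803 181.44094488] 127 [541.5  41.6 175. ]
[219.34285714 201.85      ] 140 [524.2 139.9 175. ]
[561.56346836 -59.35178813 203.11269037]
```

>>> {"api": "jog_arm", "payload": {
  "deltas": [
    {"tx": -0.05,"ty": 0.01,"tz": 0.4,"twist": 0,"claw": 0},
    {"tx": 0,"ty": 0,"tz": 0.6,"twist": 0,"claw": 0},
    {"tx": 0,"ty": 0,"tz": 0.62,"twist": 0,"claw": 0},
    {"tx": 0,"ty": 0,"tz": 0,"twist": 0,"claw": 0},
    {"tx": 0,"ty": 0,"tz": 0,"twist": 0,"claw": 0.4}
  ]
}}

```text
clock: 13.15
eef_pos: [562.0, -60.9, 154.2]
orientation: [[-0.17, 0.985, -0.001], [0.985, 0.17, 0.0], [0.001, -0.001, -1.0]]
ft_force: [0.0, 0.1, 0.6]
grip_width: 0.859
gripper_force: 0.0
```

>>> {"api": "jog_arm", "payload": {
  "deltas": [
    {"tx": 0,"ty": 0,"tz": 0,"twist": 0,"claw": 0.5},
    {"tx": 0,"ty": 0,"tz": 0,"twist": 0,"claw": 0.5},
    {"tx": 0,"ty": 0,"tz": 0,"twist": 0,"claw": 0.55},
    {"tx": 0,"ty": 0,"tz": 0,"twist": 0,"claw": 0.58},
    {"tx": 0,"ty": 0,"tz": 0,"twist": 0,"claw": 0.58}
  ]
}}

```text
clock: 13.65
eef_pos: [562.4, -61.7, 155.2]
orientation: [[-0.169, 0.986, 0.001], [0.986, 0.169, -0.0], [-0.0, 0.001, -1.0]]
ft_force: [-1.6, 0.1, 6.4]
grip_width: 0.425
gripper_force: 22.8
```

>>> {"api": "jog_arm", "payload": {
  "deltas": [
    {"tx": 0,"ty": 0,"tz": 0,"twist": 0,"claw": 0.62},
    {"tx": 0,"ty": 0,"tz": 0,"twist": 0,"claw": 0.7},
    {"tx": 0,"ty": 0,"tz": 0,"twist": 0,"claw": 1}
  ]
}}

```text
clock: 13.95
eef_pos: [562.4, -61.7, 155.3]
orientation: [[-0.169, 0.986, 0.001], [0.986, 0.169, -0.0], [-0.0, 0.001, -1.0]]
ft_force: [-2.4, -0.3, 6.9]
grip_width: 0.416
gripper_force: 58.9
```

>>> {"api": "jog_arm", "payload": {
  "deltas": [
    {"tx": 0,"ty": 0,"tz": -0.03,"twist": 0,"claw": 1},
    {"tx": 0,"ty": 0,"tz": -0.03,"twist": 0,"claw": 1},
    {"tx": 0,"ty": 0,"tz": 0,"twist": 0,"claw": 1}
  ]
}}

```text
clock: 14.25
eef_pos: [562.0, -61.7, 156.0]
orientation: [[-0.169, 0.986, -0.001], [0.986, 0.169, 0.0], [0.0, -0.001, -1.0]]
ft_force: [0.9, -0.0, -5.7]
grip_width: 0.415
gripper_force: 60.2
```

>>> {"api": "jog_arm", "payload": {
  "deltas": [
    {"tx": 0,"ty": 0,"tz": -0.03,"twist": 0,"claw": 1},
    {"tx": 0,"ty": 0,"tz": 0,"twist": 0,"claw": 1}
  ]
}}

```text
clock: 14.45
eef_pos: [561.9, -61.7, 156.9]
orientation: [[-0.169, 0.986, -0.001], [0.986, 0.169, 0.0], [0.0, -0.001, -1.0]]
ft_force: [-0.1, -0.8, -4.7]
grip_width: 0.419
gripper_force: 60.3
```

Force has dropped, so it seems to be letting go. I'll continue slowly.

>>> {"api": "jog_arm", "payload": {
  "deltas": [
    {"tx": 0,"ty": 0,"tz": -0.03,"twist": 0,"claw": 1},
    {"tx": 0,"ty": 0,"tz": -0.03,"twist": 0,"claw": 1},
    {"tx": 0,"ty": 0,"tz": 0,"twist": 0,"claw": 1}
  ]
}}

```text
clock: 14.75
eef_pos: [562.0, -61.7, 159.0]
orientation: [[-0.169, 0.986, -0.0], [0.986, 0.169, -0.0], [-0.0, -0.0, -1.0]]
ft_force: [-0.5, -0.6, -5.6]
grip_width: 0.417
gripper_force: 60.3
```

>>> {"api": "jog_arm", "payload": {
  "deltas": [
    {"tx": 0,"ty": 0,"tz": -0.05,"twist": 0,"claw": 1},
    {"tx": 0,"ty": 0,"tz": -0.05,"twist": 0,"claw": 1},
    {"tx": 0,"ty": 0,"tz": 0,"twist": 0,"claw": 1}
  ]
}}

```text
clock: 15.05
eef_pos: [562.2, -61.6, 162.2]
orientation: [[-0.169, 0.986, 0.0], [0.986, 0.169, -0.0], [-0.0, 0.0, -1.0]]
ft_force: [-0.7, -0.5, -5.5]
grip_width: 0.412
gripper_force: 60.3
```

It is out of its clamp's hold (about 5.5 N steady). I'll lift it clear.

>>> {"api": "jog_arm", "payload": {
  "deltas": [
    {"tx": 0,"ty": 0,"tz": -0.2,"twist": 0,"claw": 1},
    {"tx": 0,"ty": 0,"tz": -0.3,"twist": 0,"claw": 1},
    {"tx": 0,"ty": 0,"tz": -0.4,"twist": 0,"claw": 1},
    {"tx": 0,"ty": 0,"tz": -0.4,"twist": 0,"claw": 1},
    {"tx": 0,"ty": 0,"tz": 0,"twist": 0,"claw": 1}
  ]
}}

```text
clock: 15.55
eef_pos: [563.9, -61.4, 204.1]
orientation: [[-0.169, 0.986, 0.005], [0.986, 0.169, -0.0], [-0.001, 0.005, -1.0]]
ft_force: [-0.1, -0.8, 8.1]
grip_width: 0.415
gripper_force: 61.6
```

>>> {"api": "jog_arm", "payload": {
  "deltas": [
    {"tx": 0,"ty": 0,"tz": -0.5,"twist": 0,"claw": 1},
    {"tx": 0,"ty": 0,"tz": -0.5,"twist": 0,"claw": 1},
    {"tx": 0,"ty": 0,"tz": -0.5,"twist": 0,"claw": 1},
    {"tx": 0,"ty": 0,"tz": 0,"twist": 0,"claw": 1}
  ]
}}

```text
clock: 15.95
eef_pos: [563.6, -61.4, 248.3]
orientation: [[-0.169, 0.986, 0.005], [0.986, 0.169, -0.0], [-0.001, 0.004, -1.0]]
ft_force: [-0.2, 0.4, -2.6]
grip_width: 0.415
gripper_force: 61.0
```

Run:
```python
from h import *
S=cam("scene");print(manip.sense()["ft_force"])
g=cv2.cvtColor(S[0],cv2.COLOR_RGB2HSV)
m=cv2.inRange(g,(0,0,30),(179,70,125));k=np.zeros_like(m);k[135:182,282:352]=m[135:182,282:352]
cs=max(cv2.findContours(k,0,1)[0],key=cv2.contourArea);r=cv2.minAreaRect(cs);b=cv2.boxPoints(r);print(b,cv2.boundingRect(cs));q=cv2.approxPolyDP(cs,6,True)[:,0];P=np.array([onplane(S,p,14) for p in q]);print(q,P.round(0),P.mean(0))
T=cam("top")
for p in((370.9,157.6),(421.8,157.6),(421.8,197.4),(370.9,197.4)):print(onplane(T,p,18).round(0))
o=S[0][100:300,170:430,::-1];cv2.imwrite("pics/e.png",cv2.resize(o,None,fx=2.9,fy=2.9))
```

```text
[-0.41301555  0.30733533 -2.99202394]
[[282. 140.]
 [345. 140.]
 [345. 181.]
 [282. 181.]] (282, 140, 64, 42)
[[345 155]
 [318 140]
 [289 157]
 [282 181]
 [331 181]
 [335 173]
 [327 170]] [[ 547. -433.   14.]
 [ 674. -428.   14.]
 [ 675. -275.   14.]
 [ 600. -167.   14.]
 [ 489. -288.   14.]
 [ 507. -329.   14.]
 [ 536. -321.   14.]] [ 575.38048527 -320.09320509   14.        ]
[ 673. -278.   18.]
[ 673. -441.   18.]
[ 544. -437.   18.]
[ 545. -276.   18.]
```

View pics/e.png

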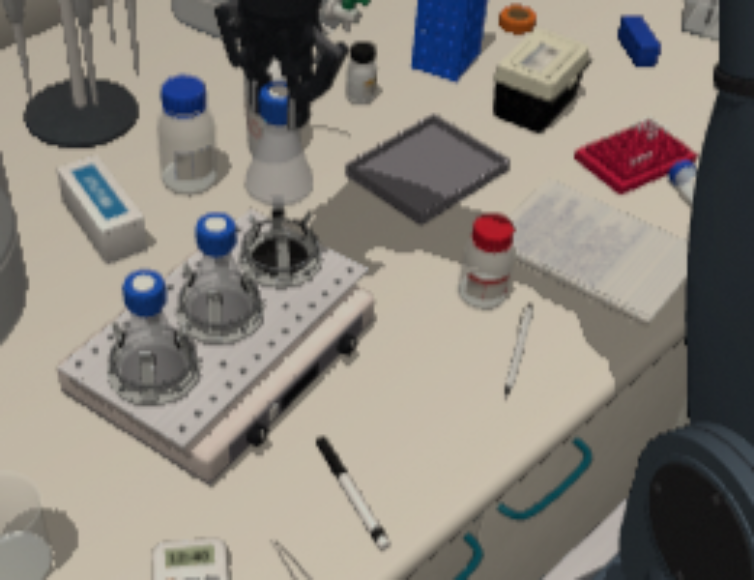

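The crop shows the right flask hanging at crop (280,150), clear of its empty clamp at (282,245). The other two are still seated, and the tray is at (430,165), which puts its centre at about (609,-356). I'll carry the flask over.

>>> {"api": "jog_arm", "payload": {
  "deltas": [
    {"tx": -0.4,"ty": 0,"tz": 0,"twist": 0,"claw": 1},
    {"tx": -0.7,"ty": -0.1,"tz": 0,"twist": 0,"claw": 1},
    {"tx": -0.8,"ty": -0.1,"tz": 0,"twist": 0,"claw": 1},
    {"tx": -0.8,"ty": 0,"tz": 0,"twist": 0,"claw": 1},
    {"tx": -0.8,"ty": 0,"tz": 0,"twist": 0,"claw": 1}
  ]
}}

```text
clock: 16.55
eef_pos: [573.7, -168.3, 245.0]
orientation: [[-0.169, 0.986, -0.001], [0.986, 0.169, -0.0], [0.0, -0.001, -1.0]]
ft_force: [0.1, -0.7, -1.9]
grip_width: 0.415
gripper_force: 61.0
```

>>> {"api": "jog_arm", "payload": {
  "deltas": [
    {"tx": -0.8,"ty": 0,"tz": 0,"twist": 0,"claw": 1},
    {"tx": -0.8,"ty": 0,"tz": 0,"twist": 0,"claw": 1},
    {"tx": -0.8,"ty": 0,"tz": 0,"twist": 0,"claw": 1},
    {"tx": -0.8,"ty": 0,"tz": 0,"twist": 0,"claw": 1},
    {"tx": -0.8,"ty": 0,"tz": 0,"twist": 0,"claw": 1}
  ]
}}

```text
clock: 17.05
eef_pos: [593.8, -286.6, 244.7]
orientation: [[-0.169, 0.986, -0.002], [0.986, 0.169, 0.0], [0.0, -0.002, -1.0]]
ft_force: [0.6, 0.8, -1.9]
grip_width: 0.412
gripper_force: 61.0
```

>>> {"api": "jog_arm", "payload": {
  "deltas": [
    {"tx": -0.8,"ty": 0,"tz": 0,"twist": 0,"claw": 1},
    {"tx": -0.8,"ty": 0,"tz": 0,"twist": 0,"claw": 1},
    {"tx": -0.5,"ty": 0,"tz": 0,"twist": 0,"claw": 1},
    {"tx": -0.2,"ty": 0,"tz": 0,"twist": 0,"claw": 1},
    {"tx": 0,"ty": 0,"tz": 0,"twist": 0,"claw": 1}
  ]
}}

```text
clock: 17.55
eef_pos: [605.7, -353.0, 245.2]
orientation: [[-0.168, 0.986, -0.001], [0.986, 0.168, 0.001], [0.001, -0.001, -1.0]]
ft_force: [0.4, 0.1, -3.0]
grip_width: 0.418
gripper_force: 61.0
```

Well within the tray's tolerance. I'll descend, slowly at the end.

>>> {"api": "jog_arm", "payload": {
  "deltas": [
    {"tx": -0.05,"ty": 0.1,"tz": 0.5,"twist": 0,"claw": 1},
    {"tx": 0,"ty": 0,"tz": 0.9,"twist": 0,"claw": 1},
    {"tx": 0,"ty": 0,"tz": 0.9,"twist": 0,"claw": 1},
    {"tx": 0,"ty": 0,"tz": 0.9,"twist": 0,"claw": 1},
    {"tx": 0,"ty": 0,"tz": 0.9,"twist": 0,"claw": 1}
  ]
}}

```text
clock: 18.05
eef_pos: [609.3, -351.5, 121.2]
orientation: [[-0.171, 0.985, -0.0], [0.985, 0.171, 0.001], [0.001, -0.0, -1.0]]
ft_force: [0.9, 0.9, -2.1]
grip_width: 0.413
gripper_force: 61.0
```

>>> {"api": "jog_arm", "payload": {
  "deltas": [
    {"tx": 0,"ty": 0,"tz": 0.5,"twist": 0,"claw": 1},
    {"tx": 0,"ty": 0,"tz": 0.2,"twist": 0,"claw": 1},
    {"tx": 0,"ty": 0,"tz": 0,"twist": 0,"claw": 1},
    {"tx": 0,"ty": 0,"tz": 0,"twist": 0,"claw": 1}
  ]
}}

```text
clock: 18.45
eef_pos: [610.1, -353.4, 103.2]
orientation: [[-0.169, 0.986, 0.002], [0.986, 0.169, -0.001], [-0.001, 0.002, -1.0]]
ft_force: [0.3, 0.2, -2.1]
grip_width: 0.414
gripper_force: 61.0
```

>>> {"api": "jog_arm", "payload": {
  "deltas": [
    {"tx": 0,"ty": 0,"tz": 0.2,"twist": 0,"claw": 1},
    {"tx": 0,"ty": 0,"tz": 0.15,"twist": 0,"claw": 1},
    {"tx": 0,"ty": 0,"tz": 0.1,"twist": 0,"claw": 1},
    {"tx": 0,"ty": 0,"tz": 0.05,"twist": 0,"claw": 1},
    {"tx": 0,"ty": 0,"tz": 0,"twist": 0,"claw": 1}
  ]
}}

```text
clock: 18.95
eef_pos: [609.1, -353.3, 86.7]
orientation: [[-0.169, 0.986, -0.0], [0.986, 0.169, 0.0], [0.0, -0.0, -1.0]]
ft_force: [-0.8, 0.0, -2.1]
grip_width: 0.415
gripper_force: 61.0
```

>>> {"api": "jog_arm", "payload": {
  "deltas": [
    {"tx": 0,"ty": 0,"tz": 0.03,"twist": 0,"claw": 1},
    {"tx": 0,"ty": 0,"tz": 0.03,"twist": 0,"claw": 1},
    {"tx": 0,"ty": 0,"tz": 0,"twist": 0,"claw": 1}
  ]
}}

```text
clock: 19.25
eef_pos: [609.2, -353.4, 85.1]
orientation: [[-0.169, 0.986, -0.0], [0.986, 0.169, 0.0], [0.0, -0.0, -1.0]]
ft_force: [0.4, -0.4, -2.0]
grip_width: 0.418
gripper_force: 61.0
```

>>> {"api": "jog_arm", "payload": {
  "deltas": [
    {"tx": 0,"ty": 0,"tz": 0.03,"twist": 0,"claw": 1},
    {"tx": 0,"ty": 0,"tz": 0,"twist": 0,"claw": 1}
  ]
}}

```text
clock: 19.45
eef_pos: [609.2, -353.4, 84.2]
orientation: [[-0.169, 0.986, -0.0], [0.986, 0.169, 0.0], [0.0, -0.0, -1.0]]
ft_force: [-0.1, -0.4, -3.1]
grip_width: 0.416
gripper_force: 61.0
```

>>> {"api": "jog_arm", "payload": {
  "deltas": [
    {"tx": 0,"ty": 0,"tz": 0.03,"twist": 0,"claw": 1},
    {"tx": 0,"ty": 0,"tz": 0,"twist": 0,"claw": 1}
  ]
}}

```text
clock: 19.65
eef_pos: [609.4, -353.5, 83.5]
orientation: [[-0.169, 0.986, 0.0], [0.986, 0.169, -0.0], [-0.0, 0.0, -1.0]]
ft_force: [-1.0, -0.2, 0.1]
grip_width: 0.416
gripper_force: 61.3
```

Contact: the weight is carried by the floor. I'll press a touch more, release and retreat.

>>> {"api": "jog_arm", "payload": {
  "deltas": [
    {"tx": 0,"ty": 0,"tz": 0.01,"twist": 0,"claw": 1},
    {"tx": 0,"ty": 0,"tz": 0,"twist": 0,"claw": 0.58},
    {"tx": 0,"ty": 0,"tz": 0,"twist": 0,"claw": 0.5},
    {"tx": 0,"ty": 0,"tz": 0,"twist": 0,"claw": 0.3},
    {"tx": 0,"ty": 0,"tz": 0,"twist": 0,"claw": 0}
  ]
}}

```text
clock: 20.15
eef_pos: [609.3, -353.3, 83.0]
orientation: [[-0.169, 0.986, -0.0], [0.986, 0.169, 0.0], [0.0, 0.0, -1.0]]
ft_force: [-0.7, 0.4, -0.2]
grip_width: 0.822
gripper_force: 0.0
```

>>> {"api": "jog_arm", "payload": {
  "deltas": [
    {"tx": 0,"ty": 0,"tz": 0,"twist": 0,"claw": 0},
    {"tx": 0,"ty": 0,"tz": 0,"twist": 0,"claw": 0},
    {"tx": 0,"ty": 0,"tz": 0,"twist": 0,"claw": 0},
    {"tx": 0,"ty": 0,"tz": -0.3,"twist": 0,"claw": 0},
    {"tx": 0,"ty": 0,"tz": -0.7,"twist": 0,"claw": 0}
  ]
}}

```text
clock: 20.65
eef_pos: [608.2, -353.0, 112.2]
orientation: [[-0.169, 0.986, -0.003], [0.986, 0.169, 0.001], [0.002, -0.003, -1.0]]
ft_force: [0.2, 1.4, 0.1]
grip_width: 1.004
gripper_force: 0.0
```

>>> {"api": "jog_arm", "payload": {
  "deltas": [
    {"tx": 0,"ty": 0,"tz": -1,"twist": 0,"claw": 0},
    {"tx": 0,"ty": 0,"tz": -1,"twist": 0,"claw": 0},
    {"tx": 0,"ty": 0,"tz": -1,"twist": 0,"claw": 0},
    {"tx": 0,"ty": 0,"tz": -1,"twist": 0,"claw": 0},
    {"tx": 0,"ty": 0,"tz": 0,"twist": 0,"claw": 0}
  ]
}}

```text
clock: 21.15
eef_pos: [611.3, -353.9, 238.9]
orientation: [[-0.169, 0.986, 0.007], [0.986, 0.169, -0.003], [-0.005, 0.007, -1.0]]
ft_force: [1.0, 0.2, 0.3]
grip_width: 1.0
gripper_force: 0.0
```

Run:
```python
from h import *
S=cam("scene")
for b in blobs(blue(S),(200,120,345,215)):print(b[0],b[1][4],onplane(S,b[0],175).round(1),onplane(S,b[0],103).round(1))
cv2.imwrite("pics/f.png",cv2.resize(S[0][100:300,170:430,::-1],None,fx=2.9,fy=2.9))
```

```text
[322.1754386  122.46491228] 114 [ 589.2 -331.1  175. ] [ 657.5 -419.   103. ]
[232.5        132.59146341] 164 [740.  -80.6 175. ] [ 823.4 -143.4  103. ]
[319.36708861 137.15189873] 79 [ 541. -264.  175.] [ 604.5 -345.2  103. ]
[244.01574803 181.44094488] 127 [541.5  41.6 175. ] [605.1  -9.  103. ]
[219.34285714 201.85      ] 140 [524.2 139.9 175. ] [586.1  99.2 103. ]
```

View pics/f.png

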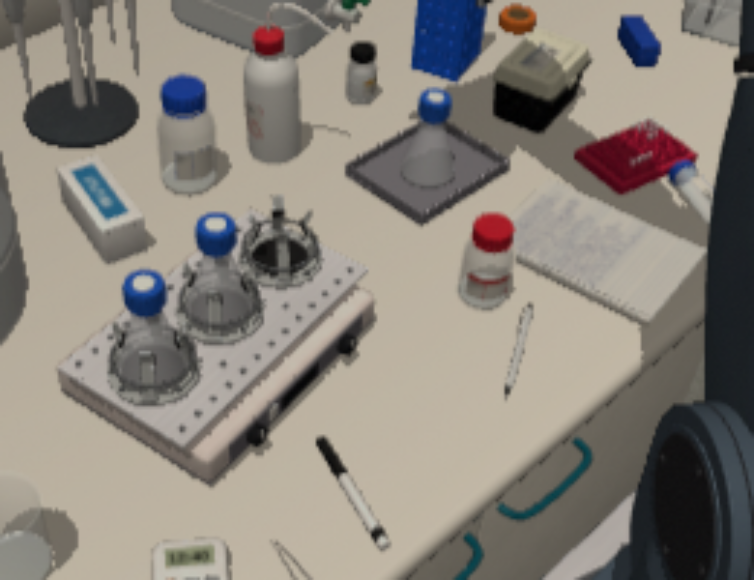

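The flask stands upright near the tray centre at crop (430,150). The other two are seated with their caps unmoved, and the gripper is clear, so I'll hand the job in.

```bash
python3 -c "
from rig import manip
print(manip.sign_off())"
```

```text
the job is handed in; nothing more can be done
None
```

The left and middle clamps held at peak pulls of about 18 N and 17 N, a little over the 15 N target; the right clamp let go at roughly 6 N, so its flask now stands upright in the grey tray, and the job is handed in (no verdict was returned).

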